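# Pin the hold-down bar of a holding jig

### The arm

A 6-joint arm with a two-finger parallel gripper is mounted at the origin on a cart in front of the work surface, level with it; the furniture and walls round the work are solid. World frame = base frame: x ahead of the robot, y to its left, z up, the work surface at z = 0. Lengths are in m, angles in rad, forces in N, time in s.
With the tool pointing down it reaches from about 0.375 to 0.975 m from the base axis. Payload 3.8 kg.
Tool frame: the origin (TCP) lies where the fingers leave the gripper's body, on its centre line; the fingertips stand 73 mm ahead of it and the grasp point (between the pads) lies 54 mm ahead of it; z points along the fingers, y is the line along which they close (so a half turn about z gives the same grasp; the last joint's range is limited). The gripper opens to 85 mm and grips with 20 to 120 N. Pads are 22 mm wide; open, the fingers measure 114 mm over their backs; the gripper's body (76 mm by 85 mm) begins 54 mm behind the grasp point. The pads swing forward as they close: fully open they stand 13 mm farther back than shut.
Start: joints at [-1.18, 0.264, 1.604, -0, 1.274, -0.037], TCP at [0.28, -0.614, 0.304] pointing down, gripper open.
Joint ranges: [-2.63, 2.63], [-0.94, 2.18], [0.31, 2.57], [-1.31, 4.45], [0, 2.66], [-2.55, 2.55]. Speed limits (rad/s): [2.57, 2.57, 3.14, 3.14, 3.14, 3.14].

### API

Orientations are given as a rotation vector (axis times angle).
In Python, from workcell import read_state, viewer, bot gives the robot as it stands.
- The arm moves only by the tool jog_arm, never from a script. Its argument "increments" is a list that holds one entry, the list of rows, each a list of 7 numbers: the shift along the tool's x, y, z in units of 30 mm (1.0 is 30 mm), then the turn, a rotation vector about the tool's x, y, z in units of 6 degrees (1.0 is 6 degrees), then the opening, from -1 (shut) to 1 (fully open). A call has exactly 5 rows; each row shifts and turns the commanded pose from where the row before left it, along the tool's axes as they then stand; what a row does not reach is not made up. A row lasts 1/12 s, in which the tool goes at most 41.7 mm and 7.16 degrees, less where a joint would pass 70% of its speed; a pose out of reach is approached as far as the arm can. A call is refused whole if a number of a shift passes 1 or a number of a turn 1, either way. A call with a gripper value outside its range is refused whole. The fingers move at their own pace and stop on an object; "force" is the grip in N (left out, the last holds). Time passes only in rows, so rows that do not move let the fingers close, or fill a call up. It gives the time, the measured TCP pose, the force, the opening and the grip force at its end, in the units of the state.
- read_state(): the state, without advancing time (a new reading comes with each control period).
- viewer.read_camera(name): name is "scene" or "top" or "wrist"; returns (picture, depth): 480x640x3 uint8, blue, green, red; 480x640 float32, m along the optical axis (not along the pixel's ray), 0 where there is no reading.
- viewer.camera_params(name): a dict with "fx", "fy", "cx", "cy" (pixels), "R" (3x3) and "t" (3): a world point X has camera coordinates R X + t; the wrist camera has in their place "hand_eye" (4x4, takes a point from camera to tool coordinates, whose origin is the TCP and whose axes are the flange's). Camera axes: x right, y down, z forward; pixel columns grow to the right and rows downward; lengths in m; the calibration is good to about 2 mm. The wrist camera is an equidistant fisheye: a pixel r from the principal point sees the ray r / f radians off the axis. A picture is of the moment at which its call begins: read the wrist's pose just before it. camera_params takes no time and is no camera call.
- bot.finish_job(): hands the job in; it is judged then, once.
The state is a dict: "time": time; "q": joint angles; "joint_vel": joint speeds; "joint_torque": joint torques, N m; "tool_pos": TCP position; "tcp_rot": TCP orientation; "wrist_force": force on the tool from outside, world axes, zero at the start; "torque": the same for the moment, N m; "width": opening from 0.0 (shut) to 1.0 (fully open); "grip_force": force on a finger pad.
Only numpy, scipy, OpenCV 4.12 (cv2) and the standard library are available. Lean on these libraries where they do the work, as an engineer would, in place of code of your own. Each camera call takes 0.05 s, during which the arm holds its last target. There are 200 camera calls.

### The job

Swing the jig's hold-down bar shut over the workpiece until it meets its stop, so that the eye on its end lies over the fixed knuckle. Then take the longer of the two pins from the wooden rack and put it down through the eye and the knuckle until it is fully home, and let go. Leave the short pin in the rack.

Things in the scene. Friction and masses are not known exactly. Their poses are not given: they have to be found in the camera images.
- knuckle (a point): Centre of the mouth of the fixed knuckle, 54 mm over the bench: an upright steel tube, 36 mm across, bore 24 mm (30 mm in the mouth) and 36 mm deep, on the near end of the jig's plywood base (240 x 100 x 18 mm). Axes: x along the base, away from the robot; y left; z up. The bar's upright pivot axis is at (180, 0) mm; a stop lug at (38, 19) mm ends 12 mm above the mouth.
- bar (a joint): Angle (rad) of the aluminium bar: 0 shut on its stop, growing as it swings open to the right (knuckle's -y). It stays where left; its knob needs 1.5 N. A point at radius R is at knuckle (180 - R cos a, -R sin a) mm. Bar 24 mm wide, z = 56 to 66 mm over the bench. On its end, R = 180 mm, the steel eye: z = 56 to 80 mm, bore 24 mm flaring to a 36 mm mouth, rim 48 mm across.
- bar_knob (a point): Middle of the upright round wooden knob on top of the bar, 110 mm from the pivot, 84 mm over the bench: 22 mm in diameter, 36 mm high (z = 66 to 102 mm over the bench). To pinch from above or push, moving the bar.
- long_pin: The longer steel pin, upright in one of two holes, 22 mm deep and 80 mm apart, of a wooden rack block (140 x 50 x 40 mm). Origin: centre of its foot; z up to the head. Shaft 14 mm across, z = 0 to 56 mm; collar 40 mm across, to z = 60; round head to grip 22 mm across, to z = 94. 0.1 to 0.2 kg. Fully home, the collar rests on the eye and the foot is 30 mm below the knuckle's mouth.
- short_pin: The shorter steel pin in the rack's other hole, its head 30 mm lower: same shape, but a shaft of only 26 mm (collar z = 26 to 30 mm, head 30 to 64 mm), too short for the job. Origin: centre of its foot. To be left where it is.
Things that resemble listed ones, but are neither listed nor needed, are in the scene too. Leave any red or turquoise look-alike of the long_pin alone.

How it is judged:
By the outcome, as a careful person would: the job done as asked, in the order asked, and still so for the second after the job is handed in, with the robot touching nothing.
It also fails if it takes over 45 s, if anything falls off the work surface, if the arm or the gripper's body presses on something with over 40 N, if the wrist force passes 120 N, or if a joint passes its speed limit or range.

## Working session

There is one attempt and no reset: what is moved stays moved. The work goes in short steps, Python scripts to look and compute and a tool call to move; the robot and the scene stay as the last step left them, time stands still between calls to the robot, and variables do not carry over. Pictures are saved under pics/ and viewed, at most 12 in all, crops included, and the job is handed in when it is done.

Besides the shell and the picture viewer there is one more tool, called as name([rows], argument=value, ...), one row to a line, values as JSON. jog_arm: Moves the arm, as the interface text tells. Its arguments: {"type":"object","properties":{"increments":{"type":"array","items":{"type":"array","items":{"type":"array","items":{"type":"number"}}}},"force":{"type":"number"}},"required":["increments"]}

```bash
mkdir -p pics
cat > h.py <<'E'
import numpy as np, cv2
from workcell import read_state, viewer, bot
def shot(name,fn=None):
    im,d=viewer.read_camera(name)
    np.savez(f'pics/{fn or name}.npz',im=im,d=d); cv2.imwrite(f'pics/{fn or name}.png',im); return im,d
def world(name,u,v,z):
    p=viewer.camera_params(name); R=np.array(p['R']);t=np.array(p['t'])
    r=R.T@np.array([(u-p['cx'])/p['fx'],(v-p['cy'])/p['fy'],1]); c=-R.T@t
    return c+r*(z-c[2])/r[2]
def depthw(name,u,v,d):
    p=viewer.camera_params(name); R=np.array(p['R']);t=np.array(p['t'])
    return R.T@(np.array([(u-p['cx'])/p['fx']*d,(v-p['cy'])/p['fy']*d,d])-t)
E
python3 - <<'E'
from h import *
shot('scene','s0'); shot('top','t0')
for n in('scene','top'):
    p=viewer.camera_params(n); print(n,p['fx'],p['cx'],p['cy'],-np.array(p['R']).T@np.array(p['t']))
print(read_state())
E
```

```text
scene 486.70248707789005 325.3186460291282 242.91635468796702 [0.43669179 0.32794973 0.89083449]
top 559.5669891706106 320.1664336120135 240.9282434054477 [ 0.37521477 -0.15038875  1.02000976]
{'time': 0.1, 'q': array([-1.17985927e+00,  2.64655891e-01,  1.60525811e+00, -3.72961488e-05,
        1.27372904e+00, -3.68875434e-02]), 'joint_vel': array([-0.00051857, -0.00074209, -0.00259404,  0.00042965, -0.0012013 ,
       -0.00084233]), 'joint_torque': array([ 5.82540033e-04, -5.16708148e+01, -3.68589091e+01, -6.30525324e-05,
        6.29860297e-03, -1.09934479e-05]), 'tool_pos': array([ 0.27984706, -0.61367288,  0.30269   ]), 'tcp_rot': array([-3.06801916e+00, -6.66501535e-01,  6.21904999e-04]), 'wrist_force': array([-0.18533511,  0.42244396, -0.70835445]), 'torque': array([-0.01373744,  0.02347989, -0.01044485]), 'grip_force': 0.0, 'width': 1.0025074316885154}
```

View pics/s0.png

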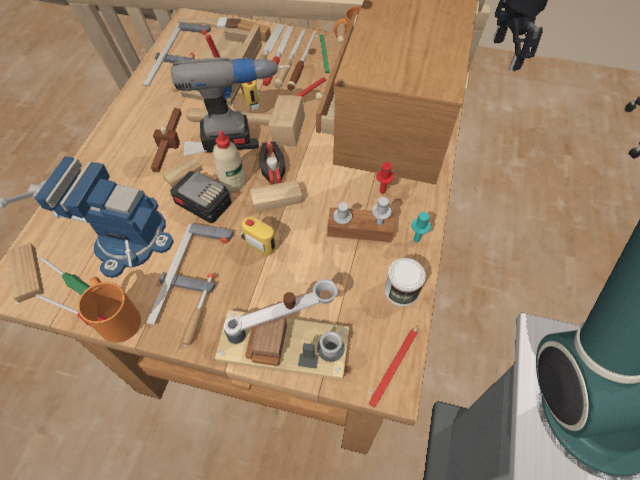

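View pics/t0.png

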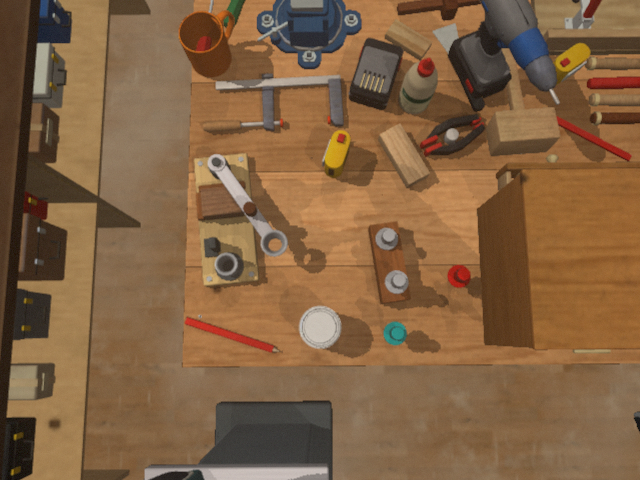

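Candidates for long_pin are the rack pins at scene (343,213) and (382,208), the red look-alike at (386,177) and the turquoise one at (422,224). The red and turquoise ones are out. I'll take a close crop of the two rack pins and the jig.

Run:
```python
from h import *
s=np.load('pics/s0.npz');t=np.load('pics/t0.npz')
def c(im,u,v,w,h): return cv2.resize(im[v:v+h,u:u+w],(400,300),interpolation=cv2.INTER_CUBIC)
o=np.vstack([np.hstack([c(s['im'],320,180,100,75),c(t['im'],345,210,120,90)]),np.hstack([c(s['im'],210,270,160,120),c(t['im'],180,145,200,150)])])
cv2.imwrite('pics/c0.png',o)
```

```text
(no output)
```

View pics/c0.png

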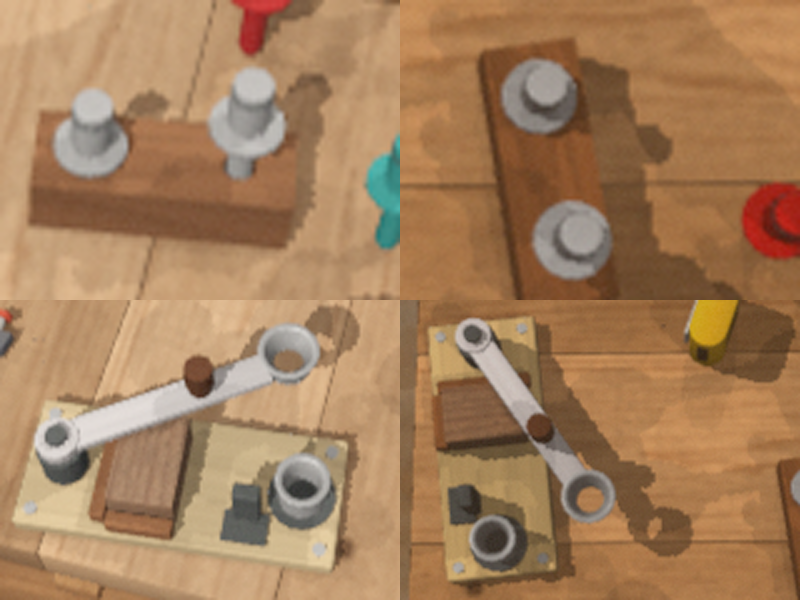

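Run:
```python
from h import *
P=lambda n,c,u,v,z:print(n,c,np.round(world(c,u,v,z),4))
P('long head','top',399.6,280.8,.112);P('long head','scene',383.7,201,.112)
P('long collar','top',396.6,282,.078);P('long collar','scene',320+247/4,180+124/4,.078)
P('short head','top',345+148/3.333,210+85/3.333,.082);P('short head','scene',320+93/4,180+100/4,.082)
P('knuckle','top',226.5,265.5,.054);P('knuckle','scene',331,342,.054)
P('pivot','top',217,162.5,.075);P('pivot','scene',210+57/2.5,270+137/2.5,.075)
P('knob','top',250,208.5,.102);P('knob','scene',210+199/2.5,270+63/2.5,.102)
P('eye','top',274,242.5,.08);P('eye','scene',210+290/2.5,270+50/2.5,.08)
# heights of surroundings from top depth
t=np.load('pics/t0.npz');d=t['d']
for u,v in[(320,326),(560,250),(490,250),(395,333),(459,276),(400,150),(338,150),(430,80),(282,25),(515,50),(200,45),(212,246)]: print((u,v),np.round(depthw('top',u,v,d[v,u]),3))
```

```text
long head top [ 0.4607 -0.278   0.112 ]
long head scene [ 0.4625 -0.2765  0.112 ]
long collar top [ 0.462  -0.2776  0.078 ]
long collar scene [ 0.4628 -0.2764  0.078 ]
short head top [ 0.541  -0.2673  0.082 ]
short head scene [ 0.5427 -0.2688  0.082 ]
knuckle top [0.4954 0.0138 0.054 ]
knuckle scene [0.4988 0.0157 0.054 ]
pivot top [0.6748 0.0305 0.075 ]
pivot scene [0.6753 0.0354 0.075 ]
knob top [ 0.5855 -0.0319  0.102 ]
knob scene [ 0.5882 -0.0337  0.102 ]
eye top [ 0.5309 -0.0707  0.08  ]
eye scene [ 0.5299 -0.0707  0.08  ]
(320, 326) [ 0.39  -0.148  0.074]
(560, 250) [ 0.489 -0.483  0.25 ]
(490, 250) [ 0.516 -0.441  0.07 ]
(395, 333) [ 0.377 -0.27   0.095]
(459, 276) [ 0.469 -0.379  0.097]
(400, 150) [ 0.71  -0.298  0.03 ]
(338, 150) [ 0.7   -0.182  0.064]
(430, 80) [ 0.806 -0.341  0.117]
(282, 25) [ 0.946 -0.081  0.057]
(515, 50) [ 0.812 -0.456  0.206]
(200, 45) [0.921 0.076 0.031]
(212, 246) [0.528 0.037 0.067]
```

The long pin is the one nearer the robot: its shaft shows under the collar at scene (382,208) and top (397,281), about (0.462, -0.277). The short pin's collar sits on the block. The bar is about 0.53 rad open. I'll lift, shut the fingers and go to the knob's right side to push it.

jog_arm([
  [[0, 0, -0.9, 0, 0, 0, -1], [0, 0, -0.9, 0, 0, 0, -1], [0, 0, -0.9, 0, 0, 0, -1], [0.5, -0.3, -0.6, 0, 0, 0, -1], [0.9, -0.6, 0, 0, 0, 0, -1]],
])

```text
time: 0.52
tool_pos: [0.3064, -0.5752, 0.4079]
tcp_rot: [3.063, 0.66, 0.001]
wrist_force: [0.9, 0.1, 0.8]
width: 0.304
grip_force: 0.0
```

jog_arm([
  [[0.9, -0.65, 0, 0, 0, 0, -1], [0.9, -0.65, 0, 0, 0, 0, -1], [0.9, -0.65, 0, 0, 0, 0, -1], [0.9, -0.65, 0, 0, 0, 0, -1], [0.9, -0.65, 0, 0, 0, 0, -1]],
])

```text
time: 0.93
tool_pos: [0.3897, -0.4258, 0.4023]
tcp_rot: [-3.069, -0.666, 0.001]
wrist_force: [0.4, -0.1, -0.2]
width: 0.003
grip_force: 0.0
```

jog_arm([
  [[0.9, -0.65, 0, 0, 0, 0, -1], [0.9, -0.65, 0, 0, 0, 0, -1], [0.9, -0.65, 0, 0, 0, 0, -1], [0.9, -0.65, 0, 0, 0, 0, -1], [0.9, -0.65, 0, 0, 0, 0, -1]],
])

```text
time: 1.35
tool_pos: [0.4721, -0.2811, 0.4024]
tcp_rot: [-3.07, -0.667, 0.001]
wrist_force: [1.4, -0.0, 0.4]
width: 0.006
grip_force: 0.0
```

jog_arm([
  [[0.93, -0.64, 0, 0, 0, 0, -1], [0.93, -0.64, 0, 0, 0, 0, -1], [0.93, -0.64, 0.5, 0, 0, 0, -1], [0.93, -0.64, 0.5, 0, 0, 0, -1], [0.93, -0.64, 0.5, 0, 0, 0, -1]],
])

```text
time: 1.77
tool_pos: [0.5594, -0.1359, 0.3574]
tcp_rot: [3.07, 0.667, 0.001]
wrist_force: [0.6, 0.7, -0.2]
width: 0.005
grip_force: 0.0
```

jog_arm([
  [[0.93, -0.64, 0.5, 0, 0, 0, -1], [0.92, -0.63, 0.7, 0, 0, 0, -1], [0, 0, 0.8, 0, 0, 0, -1], [0, 0, 0.7, 0, 0, 0, -1], [0, 0, 0, 0, 0, 0, -1]],
])

```text
time: 2.18
tool_pos: [0.5907, -0.0783, 0.2706]
tcp_rot: [-3.065, -0.669, 0.016]
wrist_force: [-0.1, 0.2, -0.4]
width: -0.001
grip_force: 0.0
```

Run:
```python
from h import *
s=read_state();print(s['tool_pos'],s['tcp_rot'])
shot('wrist','w1');p=viewer.camera_params('wrist');print(p)
```

```text
[ 0.59074681 -0.07832913  0.27057642] [-3.06549851 -0.66854069  0.01554105]
{'fx': 371.64829954431775, 'fy': 371.64829954431775, 'cx': 318.60030099885955, 'cy': 236.60887320653637, 'hand_eye': array([[ 1.13792889e-05, -9.46821489e-01, -3.21759333e-01,
         8.35342777e-02],
       [ 9.99999154e-01,  4.29336617e-04, -1.22801677e-03,
        -5.91576374e-06],
       [ 1.30085573e-03, -3.21759046e-01,  9.46820693e-01,
        -7.02295852e-02],
       [ 0.00000000e+00,  0.00000000e+00,  0.00000000e+00,
         1.00000000e+00]])}
```

View pics/w1.png

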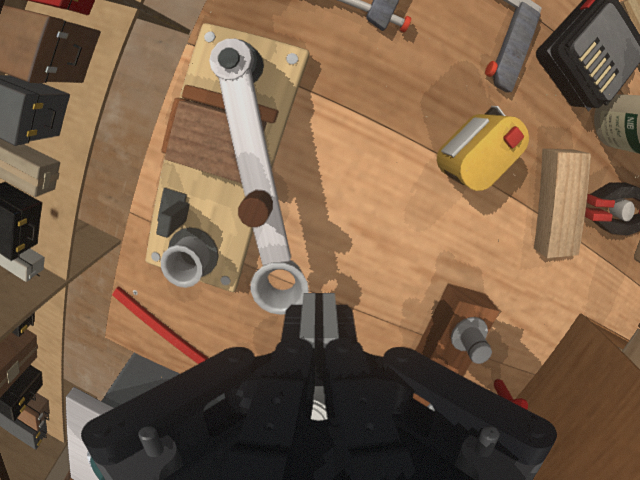

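The wrist view shows the knuckle mouth at (183,264), the eye at (279,288), the knob at (256,207) and the pivot at (230,58).

```bash
cat >> h.py <<'E'
from scipy.spatial.transform import Rotation as Ro
def wr(u,v,z,pos,rot):
    p=viewer.camera_params('wrist');H=p['hand_eye']
    a=np.array([u-p['cx'],v-p['cy']]);r=np.hypot(*a);th=r/p['fx']
    ray=np.append(a/r*np.sin(th),np.cos(th))
    M=Ro.from_rotvec(rot).as_matrix();c=np.array(pos)+M@H[:3,3];d=M@H[:3,:3]@ray
    return c+d*(z-c[2])/d[2]
def units(dx,rot): return np.round(Ro.from_rotvec(rot).inv().apply(dx)/.03,2)
E
python3 - <<'E'
from h import *
pos=[0.59074681,-0.07832913,0.27057642];rot=[-3.06549851,-0.66854069,0.01554105]
for n,u,v,z in[('knuckle',183,264,.054),('eye',279,288,.08),('knob',257,207,.102),('pivot',231,58,.075),('long head',479,353,.112)]: print(n,np.round(wr(u,v,z,pos,rot),4))
k=np.array([.587,-.033]);d=np.array([-.364,.931]);st=np.append(k-.040*d,.150)
s=read_state();print(s['tool_pos'],st,units(st-s['tool_pos'],s['tcp_rot']), units([*(d*.03),0],s['tcp_rot']), Ro.from_rotvec(s['tcp_rot']).as_matrix())
E
```

```text
knuckle [0.5023 0.0145 0.054 ]
eye [ 0.5319 -0.0693  0.08  ]
knob [ 0.5928 -0.0306  0.102 ]
pivot [0.678  0.0314 0.075 ]
long head [ 0.5576 -0.236   0.112 ]
[ 0.59164869 -0.07901617  0.27325011] [ 0.60156 -0.07024  0.15   ] [ 0.45 -0.11  4.11] [ 0.06 -1.    0.  ] [[ 0.90951528  0.41560612 -0.00731521]
 [ 0.41562496 -0.90953529  0.00120521]
 [-0.00615254 -0.00413654 -0.99997252]]
```

jog_arm([
  [[0.25, 0, 1, 0, 0, 0, -1], [0.2, 0, 1, 0, 0, 0, -1], [0, 0, 1, 0, 0, 0, -1], [0, 0, 0.9, 0, 0, 0, -1], [0, 0, 0.2, 0, 0, 0, -1]],
])

```text
time: 2.65
tool_pos: [0.6036, -0.0744, 0.1505]
tcp_rot: [-3.068, -0.665, 0.009]
wrist_force: [-1.6, 0.3, -0.1]
width: -0.002
grip_force: 0.0
```

jog_arm([
  [[0, 0, 0, 0, 0, 0, -1], [0, -0.5, 0, 0, 0, 0, -1], [0, -0.5, 0, 0, 0, 0, -1], [0, -0.5, 0, 0, 0, 0, -1], [0, -0.3, 0, 0, 0, 0, -1]],
])

```text
time: 3.07
tool_pos: [0.5835, -0.0233, 0.156]
tcp_rot: [3.069, 0.668, 0.005]
wrist_force: [0.7, -1.8, 1.3]
width: 0.0
grip_force: 1.0
```

jog_arm([
  [[0, -0.1, 0, 0, 0, 0, -1], [0, -0.1, 0, 0, 0, 0, -1], [0, -0.1, 0, 0, 0, 0, -1], [0, -0.1, 0, 0, 0, 0, -1], [0, 0, 0, 0, 0, 0, -1]],
])

```text
time: 3.48
tool_pos: [0.5784, -0.0137, 0.1539]
tcp_rot: [-3.07, -0.667, -0.0]
wrist_force: [0.3, 0.0, -0.6]
width: 0.001
grip_force: 0.1
```

jog_arm([
  [[0, -0.1, 0, 0, 0, 0, -1], [0, -0.1, 0, 0, 0, 0, -1], [0, -0.05, 0, 0, 0, 0, -1], [0, -0.05, 0, 0, 0, 0, -1], [0, -0.05, 0, 0, 0, 0, -1]],
])

```text
time: 3.9
tool_pos: [0.5741, -0.0046, 0.1538]
tcp_rot: [3.07, 0.667, -0.0]
wrist_force: [1.7, -2.0, -0.3]
width: -0.002
grip_force: 0.9
```

Run:
```python
from h import *
s=read_state();print(s['tool_pos'],s['wrist_force'])
im,d=shot('wrist','w2');top,_=shot('top','t2')
o=np.hstack([im[0:400,60:460],cv2.resize(top[140:300,180:300],(300,400),interpolation=cv2.INTER_CUBIC)]);cv2.imwrite('pics/c2.png',o)
print(read_state()['wrist_force'])
```

```text
[ 0.57413386 -0.00458768  0.15375738] [ 1.6807017  -1.97648766 -0.26417329]
[ 1.21927752  0.35639685 -0.35378559]
```

View pics/c2.png

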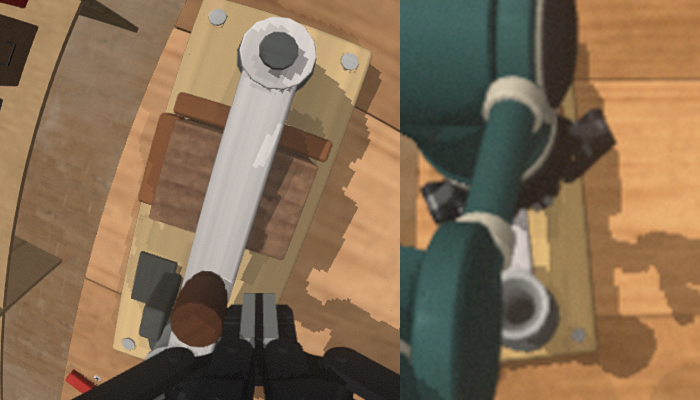

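The bar is nearly aligned with the base but not yet against the lug, so I'll keep pushing until the force rises.

jog_arm([
  [[0, -0.08, 0, 0, 0, 0, -1], [0, -0.08, 0, 0, 0, 0, -1], [0, -0.05, 0, 0, 0, 0, -1], [0, -0.05, 0, 0, 0, 0, -1], [0, 0, 0, 0, 0, 0, -1]],
])

```text
time: 4.42
tool_pos: [0.5726, -0.0011, 0.1541]
tcp_rot: [3.062, 0.668, 0.005]
wrist_force: [6.9, -15.8, -4.9]
width: -0.001
grip_force: 8.5
```

The force reads 17 N, so the bar is on its stop. I'll back off and look.

jog_arm([
  [[0, 0.3, 0, 0, 0, 0, -1], [0, 0.5, 0, 0, 0, 0, -1], [0, 0.8, -0.5, 0, 0, 0, -1], [0, 0.8, -1, 0, 0, 0, -1], [0, 0.7, -1, 0, 0, 0, 0]],
])

```text
time: 4.83
tool_pos: [0.6084, -0.0831, 0.2277]
tcp_rot: [-3.068, -0.667, 0.007]
wrist_force: [0.5, 0.0, 0.9]
width: 0.129
grip_force: 0.0
```

jog_arm([
  [[-0.5, 0.5, -1, 0, 0, 0, 1], [-0.5, 0.5, -1, 0, 0, 0, 1], [-0.5, 0, -0.5, 0, 0, 0, 1], [0, 0, 0, 0, 0, 0, 1], [0, 0, 0, 0, 0, 0, 1]],
])

```text
time: 5.25
tool_pos: [0.5811, -0.1288, 0.3051]
tcp_rot: [3.07, 0.664, 0.003]
wrist_force: [-0.7, 1.0, 0.4]
width: 0.845
grip_force: 0.0
```

Run:
```python
from h import *
s=read_state();print(list(s['tool_pos']),list(s['tcp_rot']))
im,d=shot('wrist','w3');top,_=shot('top','t3')
o=np.hstack([im[0:400,100:500],cv2.resize(top[140:300,180:300],(300,400),interpolation=cv2.INTER_CUBIC)]);cv2.imwrite('pics/c3.png',o)
```

```text
[np.float64(0.5811227919149498), np.float64(-0.12883653540561765), np.float64(0.3050998033780941)] [np.float64(3.0702457194907735), np.float64(0.6644301746274351), np.float64(0.0034291662365058123)]
```

View pics/c3.png

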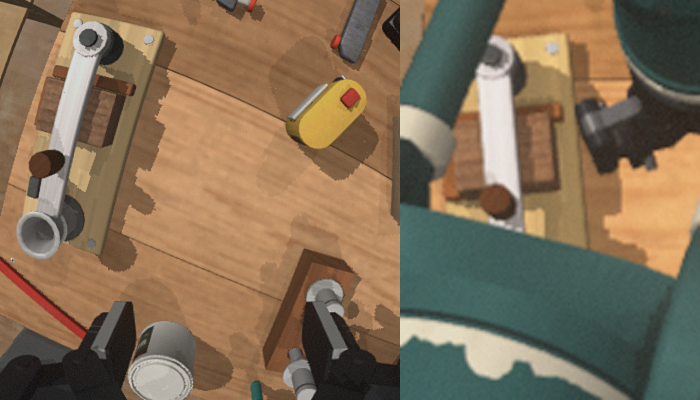

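The bar lies along the base against the lug, with the eye over the knuckle at crop (40,236). Next, the pin.

jog_arm([
  [[-0.9, 0.45, 0, 0, 0, 0, 1], [-1, 0.5, 0, 0, 0, 0, 1], [-1, 0.5, 0.3, 0, 0, 0, 1], [-1, 0.5, 0.5, 0, 0, 0, 1], [-1, 0.5, 0.5, 0, 0, 0, 1]],
])

```text
time: 5.77
tool_pos: [0.4769, -0.2558, 0.2628]
tcp_rot: [-3.068, -0.67, 0.002]
wrist_force: [0.5, -0.4, 0.1]
width: 0.996
grip_force: 0.0
```

jog_arm([
  [[-0.6, 0.35, 0.5, 0, 0, 0, 1], [-0.15, 0.05, 0.2, 0, 0, 0, 1], [0, 0, 0, 0, 0, 0, 1], [0, 0, 0, 0, 0, 0, 1], [0, 0, 0, 0, 0, 0, 1]],
])

```text
time: 6.18
tool_pos: [0.4634, -0.2753, 0.2441]
tcp_rot: [-3.069, -0.669, -0.001]
wrist_force: [0.5, -0.0, 0.2]
width: 0.996
grip_force: 0.0
```

Run:
```python
from h import *
pos=[0.58112279,-0.12883654,0.3050998];rot=[3.07024572,0.66443017,0.00342917]
for n,u,v,z in[('eye',140,236,.08),('knob',142,160,.102),('pivot',192,37,.075)]: print(n,np.round(wr(u,v,z,pos,rot),4))
s=read_state();print(list(s['tool_pos']),list(s['tcp_rot']))
im,d=shot('wrist','w4');cv2.imwrite('pics/c4.png',cv2.resize(im[180:480,160:480],(800,750))[:600])
print(units(np.array([.462,-.277,.158])-s['tool_pos'],s['tcp_rot']))
```

```text
eye [0.4994 0.0128 0.08  ]
knob [0.5734 0.0219 0.102 ]
pivot [0.6788 0.0296 0.075 ]
[np.float64(0.46338805722227594), np.float64(-0.2753201911240746), np.float64(0.24406797518187553)] [np.float64(-3.0692454471305073), np.float64(-0.668818086751285), np.float64(-0.0009964862332240438)]
[-0.07  0.03  2.87]
```

View pics/c4.png

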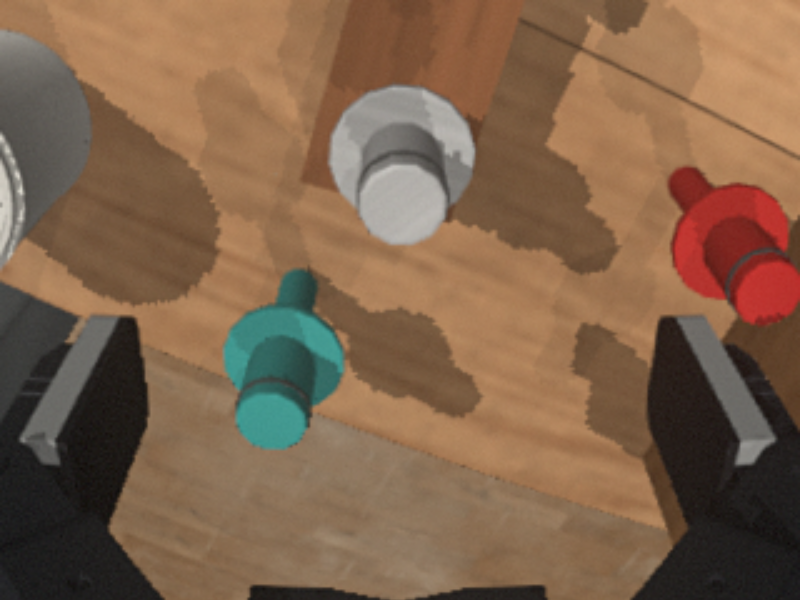

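The long pin's head top is at crop (403,207), which is full-frame (321,263), centred between the fingers. The turquoise and red ones are off to the sides.

Run:
```python
from h import *
s=read_state();w=wr(321.2,262.8,.112,[0.46339,-0.27532,0.24407],[-3.06925,-0.66882,-0.0010]);c=wr(160+402/2.5,180+155/2.5,.078,[0.46339,-0.27532,0.24407],[-3.06925,-0.66882,-0.0010]);print(w,c,s['tool_pos'])
print(units(np.append(w[:2],.158)-s['tool_pos'],s['tcp_rot']))
```

```text
[ 0.46259911 -0.27704934  0.112     ] [ 0.46341877 -0.27656501  0.078     ] [ 0.46358726 -0.27543987  0.24452948]
[-0.06  0.03  2.88]
```

jog_arm([
  [[-0.06, 0.03, 0.9, 0, 0, 0, 1], [0, 0, 0.9, 0, 0, 0, 1], [0, 0, 0.7, 0, 0, 0, 1], [0, 0, 0.35, 0, 0, 0, 1], [0, 0, 0, 0, 0, 0, 1]],
], force=60)

```text
time: 6.65
tool_pos: [0.4604, -0.2761, 0.1562]
tcp_rot: [-3.066, -0.668, 0.005]
wrist_force: [-0.6, 0.5, -0.3]
width: 0.998
grip_force: 0.0
```

jog_arm([
  [[0, 0, 0, 0, 0, 0, -1], [0, 0, 0, 0, 0, 0, -1], [0, 0, 0, 0, 0, 0, -1], [0, 0, 0, 0, 0, 0, -1], [0, 0, 0, 0, 0, 0, -1]],
], force=60)

```text
time: 7.07
tool_pos: [0.4616, -0.2782, 0.1596]
tcp_rot: [3.068, 0.666, 0.002]
wrist_force: [-0.5, -0.5, 0.7]
width: 0.3
grip_force: 0.0
```

jog_arm([
  [[0, 0, 0, 0, 0, 0, -1], [0, 0, 0, 0, 0, 0, -1], [0, 0, 0, 0, 0, 0, -1], [0, 0, -0.3, 0, 0, 0, -1], [0, 0, -0.3, 0, 0, 0, -1]],
])

```text
time: 7.48
tool_pos: [0.4604, -0.2775, 0.1761]
tcp_rot: [-3.069, -0.666, 0.002]
wrist_force: [1.5, 0.6, -1.1]
width: 0.235
grip_force: 58.8
```

jog_arm([
  [[0, 0, -0.5, 0, 0, 0, -1], [0, 0, -0.7, 0, 0, 0, -1], [0, 0, -0.8, 0, 0, 0, -1], [0, 0, -0.8, 0, 0, 0, -1], [0, 0, -0.6, 0, 0, 0, -1]],
])

```text
time: 7.9
tool_pos: [0.4611, -0.278, 0.281]
tcp_rot: [3.069, 0.666, 0.002]
wrist_force: [0.1, -0.1, -1.7]
width: 0.235
grip_force: 58.8
```

Run:
```python
from h import *
s=read_state();print(s['tool_pos'],s['width'],s['grip_force'],s['wrist_force'])
tgt=np.array([.4985,.0145,.275])
print(units(tgt-s['tool_pos'],s['tcp_rot']))
im,d=shot('scene','s5');cv2.imwrite('pics/c5.png',cv2.resize(im[120:280,280:480],(800,600)))
```

```text
[ 0.4611358  -0.27795035  0.28095734] 0.23535587273513764 58.77237796783447 [ 0.0751998  -0.08415313 -1.68495867]
[ 5.18 -8.35  0.19]
```

View pics/c5.png

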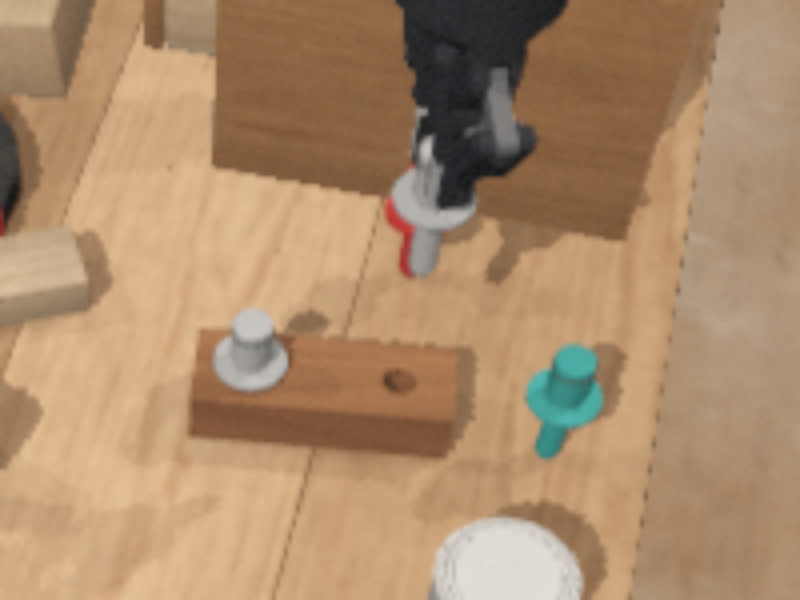

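The long pin is held upright and its hole is empty; the short pin is still in the rack. Now I'll carry it over the eye.

jog_arm([
  [[0.3, -0.5, 0, 0, 0, 0, -1], [0.55, -0.9, 0, 0, 0, 0, -1], [0.55, -0.9, 0, 0, 0, 0, -1], [0.55, -0.9, 0, 0, 0, 0, -1], [0.55, -0.9, 0, 0, 0, 0, -1]],
])

```text
time: 8.37
tool_pos: [0.4776, -0.1335, 0.2779]
tcp_rot: [-3.07, -0.665, 0.001]
wrist_force: [0.5, -0.3, -0.5]
width: 0.238
grip_force: 59.0
```

jog_arm([
  [[0.55, -0.9, 0, 0, 0, 0, -1], [0.55, -0.9, 0, 0, 0, 0, -1], [0.55, -0.9, 0, 0, 0, 0, -1], [0.55, -0.9, 0, 0, 0, 0, -1], [0.3, -0.5, 0, 0, 0, 0, -1]],
])

```text
time: 8.78
tool_pos: [0.4949, 0.0111, 0.2779]
tcp_rot: [-3.068, -0.669, 0.001]
wrist_force: [-0.1, -0.5, -2.0]
width: 0.235
grip_force: 59.0
```

jog_arm([
  [[0, 0, 0, 0, 0, 0, -1], [0, 0, 0, 0, 0, 0, -1], [0, 0, 0, 0, 0, 0, -1], [0, 0, 0, 0, 0, 0, -1], [0, 0, 0, 0, 0, 0, -1]],
])

```text
time: 9.2
tool_pos: [0.4953, 0.0072, 0.2782]
tcp_rot: [3.07, 0.664, -0.0]
wrist_force: [-0.1, 0.0, -1.1]
width: 0.233
grip_force: 59.0
```

Run:
```python
from h import *
s=read_state();print(list(s['tool_pos']),list(s['tcp_rot']))
print(units(np.array([.4985,.0145,.275])-s['tool_pos'],s['tcp_rot']))
w,_=shot('wrist','w6');sc,_=shot('scene','s6');t,_=shot('top','t6')
cv2.imwrite('pics/c6.png',np.hstack([cv2.resize(w[150:390,190:430],(400,400)),cv2.resize(sc[260:380,280:400],(400,400),interpolation=cv2.INTER_CUBIC)]))
```

```text
[np.float64(0.4952683220533663), np.float64(0.0072131058643291664), np.float64(0.2782448069498435)] [np.float64(3.0702877406016382), np.float64(0.6644062063088642), np.float64(-0.0004542928917980435)]
[ 0.2  -0.18  0.11]
```

View pics/c6.png

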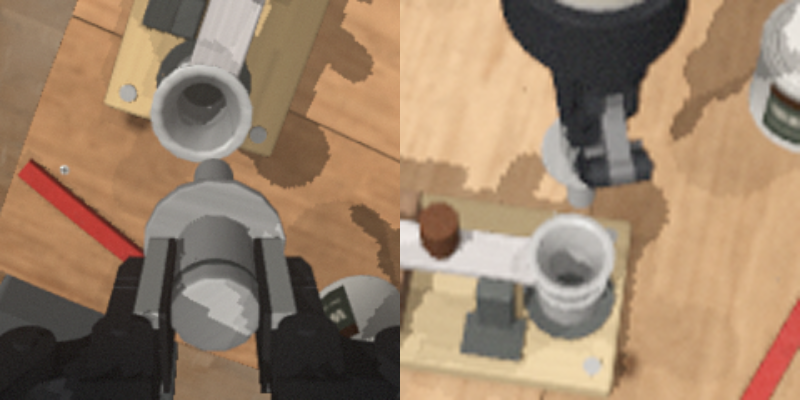

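Run:
```python
from h import *
pos=[0.49527,0.00721,0.27824];rot=[3.07028774,0.66440621,-0.00045]
W=lambda x,y:(190+x/1.6667,150+y/1.6667)
print('eye w',wr(*W(202.5,111),.08,pos,rot)); print('eye s',world('scene',331.9,335.6,.08))
print('knuckle s0',world('scene',331,342,.054))
f=.278-.140
print('collar top w',wr(*W(215,242),f+.060,pos,rot),'head top w',wr(*W(216,306),f+.094,pos,rot),'foot front edge',wr(*W(213,160),f,pos,rot))
```

```text
eye w [0.5002976  0.01569637 0.08      ]
eye s [0.49813432 0.01351269 0.08      ]
knuckle s0 [0.49879458 0.01566684 0.054     ]
collar top w [0.49906567 0.00894114 0.198     ] head top w [0.50062875 0.0093996  0.232     ] foot front edge [0.50041105 0.01035725 0.138     ]
```

jog_arm([
  [[0.17, -0.17, 0, 0, 0, 0, -1], [0, 0, 0.5, 0, 0, 0, -1], [0, 0, 0.6, 0, 0, 0, -1], [0, 0, 0.6, 0, 0, 0, -1], [0, 0, 0.2, 0, 0, 0, -1]],
])

```text
time: 9.77
tool_pos: [0.4965, 0.0153, 0.2187]
tcp_rot: [-3.069, -0.666, 0.006]
wrist_force: [-1.7, 0.8, -2.9]
width: 0.237
grip_force: 59.0
```

jog_arm([
  [[0, 0, 0.1, 0, 0, 0, -1], [0, 0, 0.1, 0, 0, 0, -1], [0, 0, 0.1, 0, 0, 0, -1], [0, 0, 0.1, 0, 0, 0, -1], [0, 0, 0, 0, 0, 0, -1]],
])

```text
time: 10.18
tool_pos: [0.4981, 0.0151, 0.2096]
tcp_rot: [3.07, 0.667, 0.001]
wrist_force: [0.0, -0.3, -1.5]
width: 0.236
grip_force: 59.1
```

Run:
```python
from h import *
s=read_state();print(list(s['tool_pos']),s['tcp_rot'],s['wrist_force'])
print(units(np.array([.498,.014,.164])-s['tool_pos'],s['tcp_rot']))
w,_=shot('wrist','w7');sc,_=shot('scene','s7')
cv2.imwrite('pics/c7.png',np.hstack([cv2.resize(w[150:390,190:430],(400,400)),cv2.resize(sc[260:380,280:400],(400,400),interpolation=cv2.INTER_CUBIC)]))
```

```text
[np.float64(0.49813279341398164), np.float64(0.015060692921868738), np.float64(0.20955475116925)] [3.06995064e+00 6.66780502e-01 6.91194224e-04] [ 0.00521756 -0.33369869 -1.46691963]
[-0.02  0.03  1.52]
```

View pics/c7.png

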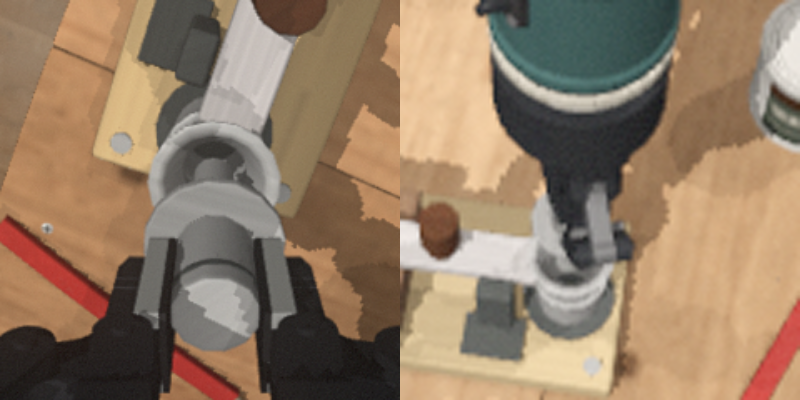

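The shaft is inside the eye's mouth, centred at crop (213,165), and the force is free. I'll lower it on.

jog_arm([
  [[0, 0, 0.15, 0, 0, 0, -1], [0, 0, 0.15, 0, 0, 0, -1], [0, 0, 0.15, 0, 0, 0, -1], [0, 0, 0.15, 0, 0, 0, -1], [0, 0, 0, 0, 0, 0, -1]],
])

```text
time: 10.7
tool_pos: [0.497, 0.015, 0.1899]
tcp_rot: [-3.069, -0.667, 0.004]
wrist_force: [0.3, -0.1, -0.5]
width: 0.234
grip_force: 59.1
```

jog_arm([
  [[0, 0, 0.12, 0, 0, 0, -1], [0, 0, 0.12, 0, 0, 0, -1], [0, 0, 0.12, 0, 0, 0, -1], [0, 0, 0.12, 0, 0, 0, -1], [0, 0, 0, 0, 0, 0, -1]],
])

```text
time: 11.12
tool_pos: [0.4973, 0.015, 0.176]
tcp_rot: [-3.07, -0.667, 0.003]
wrist_force: [0.3, 0.0, -2.2]
width: 0.234
grip_force: 59.1
```

Still free, with about 12 mm to go; I'll take smaller steps.

jog_arm([
  [[0, 0, 0.08, 0, 0, 0, -1], [0, 0, 0.08, 0, 0, 0, -1], [0, 0, 0.06, 0, 0, 0, -1], [0, 0, 0.06, 0, 0, 0, -1], [0, 0, 0, 0, 0, 0, -1]],
])

```text
time: 11.53
tool_pos: [0.4977, 0.015, 0.1682]
tcp_rot: [-3.07, -0.667, 0.001]
wrist_force: [-0.4, 0.6, -1.8]
width: 0.237
grip_force: 59.1
```

jog_arm([
  [[0, 0, 0.04, 0, 0, 0, -1], [0, 0, 0.03, 0, 0, 0, -1], [0, 0, 0.03, 0, 0, 0, -1], [0, 0, 0, 0, 0, 0, -1], [0, 0, 0, 0, 0, 0, -1]],
])

```text
time: 11.95
tool_pos: [0.4981, 0.015, 0.1658]
tcp_rot: [3.07, 0.667, 0.0]
wrist_force: [-1.5, 1.1, 1.0]
width: 0.23
grip_force: 59.4
```

jog_arm([
  [[0, 0, 0.03, 0, 0, 0, -1], [0, 0, 0.03, 0, 0, 0, -1], [0, 0, 0, 0, 0, 0, -1], [0, 0, 0, 0, 0, 0, -1], [0, 0, 0, 0, 0, 0, -1]],
])

```text
time: 12.37
tool_pos: [0.4982, 0.015, 0.1656]
tcp_rot: [3.07, 0.667, 0.0]
wrist_force: [-5.4, -0.3, 10.6]
width: 0.237
grip_force: 60.6
```

It is seated: 10.6 N upward and no further travel. I'll relax, release and withdraw.

jog_arm([
  [[0, 0, -0.05, 0, 0, 0, -1], [0, 0, 0, 0, 0, 0, 0.1], [0, 0, 0, 0, 0, 0, 0.1], [0, 0, 0, 0, 0, 0, 0.1], [0, 0, 0, 0, 0, 0, 0.1]],
])

```text
time: 12.78
tool_pos: [0.4979, 0.015, 0.1651]
tcp_rot: [-3.07, -0.667, 0.0]
wrist_force: [-0.3, 0.6, 0.4]
width: 0.546
grip_force: 0.0
```

jog_arm([
  [[0, 0, 0, 0, 0, 0, 0.1], [0, 0, -0.2, 0, 0, 0, 0.1], [0, 0, -0.5, 0, 0, 0, 0.1], [0, 0, -0.9, 0, 0, 0, 0.1], [0, 0, -0.9, 0, 0, 0, 0.1]],
])

```text
time: 13.2
tool_pos: [0.497, 0.015, 0.2402]
tcp_rot: [-3.069, -0.667, 0.005]
wrist_force: [1.0, -0.1, -0.6]
width: 0.545
grip_force: 0.0
```

jog_arm([
  [[0, 0.5, -0.9, 0, 0, 0, 0.1], [0, 0.9, -0.6, 0, 0, 0, 0.1], [0, 0.9, 0, 0, 0, 0, 0.1], [0, 0.9, 0, 0, 0, 0, 0.1], [0, 0.5, 0, 0, 0, 0, 0.1]],
])

```text
time: 13.62
tool_pos: [0.5452, -0.0881, 0.2866]
tcp_rot: [3.069, 0.665, 0.003]
wrist_force: [-1.5, -0.3, -0.3]
width: 0.553
grip_force: 0.0
```

Run:
```python
from h import *
s=read_state();print(list(s['tool_pos']),list(s['tcp_rot']),s['wrist_force'])
w,_=shot('wrist','w8');sc,_=shot('scene','s8')
cv2.imwrite('pics/c8.png',np.hstack([cv2.resize(w[100:400,20:320],(400,400)),cv2.resize(sc[180:390,210:420],(400,400),interpolation=cv2.INTER_CUBIC)]))
```

```text
[np.float64(0.5452252178649875), np.float64(-0.08814726344835438), np.float64(0.286641617061744)] [np.float64(3.0686031698599003), np.float64(0.6649378407690755), np.float64(0.003450226726874707)] [-1.46713282 -0.32742849 -0.29797413]
```

View pics/c8.png

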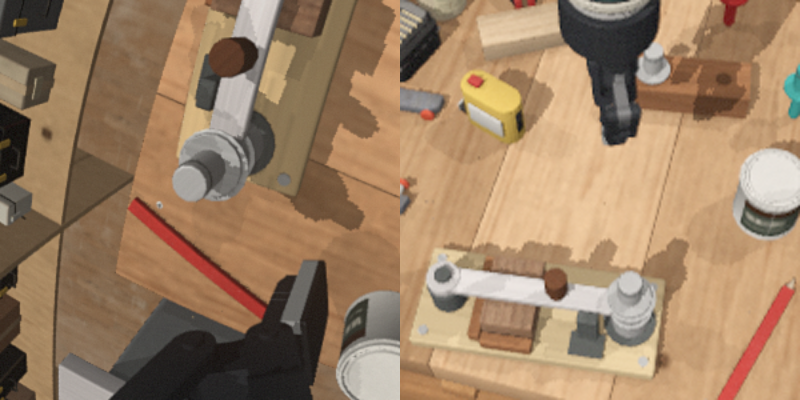

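The collar (scene crop (632,300)) sits flat on the eye, the bar is against the lug and the short pin is still in the rack. One depth check of the head's height, then I hand in if it is home.

Run:
```python
from h import *
d=np.load('pics/s8.npz')['d']
z=depthw('scene',330.7,327,np.median(d[325:330,328:333]));print(z)
if abs(z[2]-.118)<.005: print(bot.finish_job())
```

```text
[0.50083722 0.0139382  0.11833691]
the job is handed in; nothing more can be done
None
```

The bar is shut on its stop, the long pin is fully home through the eye and knuckle (head top at 118 mm, as expected) and released, and the short pin is still in the rack; the job is handed in.

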